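# Rock the forming stake out of its bench holder

## Task

Pull the holder's sprung stop knob out to its stop and leave it out, then grip the steel forming stake by its square head and rock it side to side in its pocket, leaning it clearly to the left first and then clearly to the right as the robot sees it, working it upwards until it frees. Lift it straight up and finish while still holding it in the gripper, upright and still, just clear of the holder: its foot about a centimetre above the pocket, over it and touching nothing. Leave the other things on the bench where they are.

Things in the scene. Friction and masses are not known exactly. Their poses are not given: they have to be found in the camera images.
- holder: Grey cast stake holder, fixed to the bench, placed and yawed differently each time. Origin: centre of its underside, on the bench. Block 70 (x) x 80 (y) x 60 mm tall on a flange 92 x 124 x 8 mm. Its -x side faces the robot (yaw within 0.45 rad) and carries the stop knob; its +y is the robot's left. A pocket for the stake is centred in its top
- pocket_mouth (a point): Centre of the pocket's mouth on the holder's top face, 60 mm above the bench; axes as the holder's. Pocket 18 mm (x) x 38 mm (y), floor 42 mm down. 6 mm below the mouth a sprung steel roller, 8 mm in diameter, stands out of each y wall; the two press on the stake's tang with about 16 N each
- stop_knob (a joint): How far the stop knob is drawn out along the holder's -x, m: 0 to 0.003 at the start (its pin then sits in a hole in the stake's tang and locks it down), 0.018 fully out at its stop. A spring pulls it in with 1 to 3 N, a friction collar of 5 N holds it wherever it is left, so drawing it takes 6 to 8 N
- knob_grip (a point): Middle of the black stop knob, a disc 24 mm in diameter and 16 mm thick, axis level along the holder's x, 34 mm above the bench and 88 mm from the holder's z axis when in; moves with it. Grip it from above, fingers closing along the holder's y. Between it and the block is a brass barrel, 18 mm in diameter, 24 mm long
- stake: Steel forming stake, 0.34 to 0.5 kg, 111 mm tall, in the pocket. Origin: centre of its foot's underside, 18 mm above the bench at the start; z up, axes as the holder's at the start. Tang 16 mm thick (x), 22 mm wide (y) up to 21 mm from the foot, then 32 mm up to 52 mm; neck 24 mm wide up to 58 mm; square head 30 x 30 mm from 58 to 98 mm; low dome on top
- stake_head (a point): Point on the stake's axis 80 mm above its foot, mid-height of the square head (98 mm above the bench at the start): grip here, fingers closing along the stake's y, firmly (55 N holds). Leaned towards +y or -y it turns on the side it leans to, 17 mm off the axis at roller height, and the other side rises; a lean takes 10 to 25 N here
- stake_ridges (a point): Point on the stake's axis 31.5 mm above its foot, level with the upper of two round ridges, 2.5 mm proud, on each y side of the tang (the other pair 5.5 mm lower). A side passes its roller after about 5 and 10.5 mm of rise. Straight up both sides hold (50 to 60 N); the pocket lets it lean 0.2 rad, and leans of 0.17 rad by turns walk it free after some 12 mm
- wax_block: green carving-wax block, 52 x 42 x 32 mm, origin at the centre of its underside; bystander beside the holder
- burr_box: flat clear box of burrs, 70 x 50 x 17 mm, origin at the centre of its underside; bystander beside the holder
- bench_brush: wooden bench brush lying flat, about 0.2 m long; bystander
- mandrel: steel ring mandrel lying flat, 250 mm long, up to 25 mm thick; bystander
- polish_bottle: white plastic bottle, 48 mm diameter, 120 mm tall; bystander
- file_jar: glass jar 76 mm across and 85 mm tall with files standing in it to about 225 mm; bystander
- pliers: pliers lying flat, about 140 mm long, 12 mm thick; bystander
There are look-alikes about, which are no part of the job. Of the things like the stake, leave any that is turquoise; of the rest the larger one is meant.

How it is judged:
By the outcome, as a careful person would: the job done as asked, in the order asked, and still so for the second after the job is handed in, while the arm keeps its last pose, push and grip.
It also fails if it takes over 58 s, if anything falls off the work surface, if the arm or the gripper's body presses on something with over 40 N, if the wrist force passes 120 N, or if a joint passes its speed limit or range.

## Robot

A 6-joint arm with a two-finger parallel gripper is mounted at the origin on the work surface. World frame = base frame: x ahead of the robot, y to its left, z up, the work surface at z = 0. Lengths are in mm, angles in rad, forces in N, time in s.
With the tool pointing down it reaches from about 375 to 900 mm from the base axis. Payload 3.1 kg.
Tool frame: the origin (TCP) lies at the very end of the fingers, on their centre line; the grasp point (between the pads) lies 19 mm behind it; z points along the fingers, y is the line along which they close (so a half turn about z gives the same grasp; the last joint's range is limited). The gripper opens to 85 mm and grips with 20 to 120 N. Pads are 22 mm wide; open, the fingers measure 114 mm over their backs; the gripper's body (76 mm by 85 mm) begins 54 mm behind the grasp point. The pads swing forward as they close: fully open they stand 13 mm farther back than shut.
Start: joints at [1.071, 0.527, 1.433, -0, 1.181, -0.178], TCP at [197.63, 592.907, 195.81] pointing down, gripper open.
Joint ranges: [-3.08, 3.08], [-0.75, 2.2], [0.22, 2.44], [-1.43, 4.57], [0, 2.65], [-2.85, 2.85]. Speed limits (rad/s): [2.79, 2.79, 3.14, 3.14, 3.14, 3.14].

## Interface

Orientations are given as a unit quaternion [w, x, y, z].
In Python, from cell import bot gives the robot as it stands. The module is installed in compiled form; this text tells all that it offers.
- The arm moves only by the tool carry_out, never from a script. Its argument "series" is one flat list of numbers, 7 for each row, row after row: the turn, a rotation vector about the world's x, y, z in shares of 60 degrees (1.0 is 60 degrees), then the shift along the world's x, y, z in parts of the range, where 1.0 means 800 mm, then the opening, from -1 (shut) to 1 (fully open). A call has 1 to 5 rows; each row is the pose to reach, as a shift and turn from the pose commanded when the call began; what a row does not reach only later rows make up. A row lasts 1/10 s, in which the tool goes at most 50 mm and 8.59 degrees, less where a joint would pass 70% of its speed; a pose out of reach is approached as far as the arm can. Shift and turn numbers lie between -1 and 1, and a call with a number outside is refused. A call with a gripper value outside its range is refused whole. The fingers move at their own pace and stop on an object; "newtons" is the grip in N (left out, the last holds). Time passes only in rows, so rows that repeat a pose let the fingers close. It gives the time, the measured TCP pose, the force, the opening and the grip force at its end, in the units of the state.
- bot.observe(): the state, without advancing time (a new reading comes with each control period).
- bot.capture(name): name is "side" or "top"; returns a dict with "img" (400x640x3 uint8, red, green, blue), "fovy" (degrees; the focal length in pixels is half the picture's height over the tangent of half this angle, whatever the lens; pixels are square), "cx", "cy" (the principal point, pixels), "R" (3x3) and "t" (3): a world point X has camera coordinates R X + t. Camera axes: x right, y down, z forward; pixel columns grow to the right and rows downward; lengths in mm; the calibration is good to about 2 mm. A picture is of the moment at which its call begins. There is no depth.
- bot.finish_job(): hands the job in; it is judged then, once.
The state is a dict: "clock": time; "joint_positions": joint angles; "joint_velocities": joint speeds; "tau": joint torques, N m; "position": TCP position; "tool_rot": TCP orientation; "contact_force": force on the tool from outside, world axes, zero at the start; "ft_torque": the same for the moment, N m; "gripper_width": opening from 0.0 (shut) to 1.0 (fully open); "grip_force": force on a finger pad.
Only numpy, scipy, OpenCV 4.12 (cv2) and the standard library are available. Lean on these libraries where they do the work, as an engineer would, in place of code of your own. Each camera call takes 0.05 s, during which the arm holds its last target. There are 200 camera calls.

## Working session

There is one attempt and no reset: what is moved stays moved. The work goes in short steps, Python scripts to look and compute and a tool call to move; the robot and the scene stay as the last step left them, time stands still between calls to the robot, and variables do not carry over. Pictures are saved under pics/ and viewed, at most 10 in all, crops included, and the job is handed in when it is done.

Besides the shell and the picture viewer there is one more tool, called after "Request:" as a command line: name --argument value ..., lists and objects as JSON in quotes. carry_out: Moves the arm, as the interface text tells. Its arguments: {"type":"object","properties":{"series":{"type":"array"},"newtons":{"type":"number"}},"required":["series"]}

```bash
mkdir -p pics
python3 - <<'E'
from cell import bot
import cv2,pickle
d={}
for n in("side","top"):
    c=bot.capture(n);d[n]=c
    cv2.imwrite(f"pics/{n}0.png",c["img"][:,:,::-1]);print(n,c["fovy"],c["cx"],c["cy"],c["R"],c["t"])
pickle.dump(d,open("c0.pkl","wb"))
print(bot.observe())
E
```

```text
side 43.46349157026375 327.62789065747154 203.3447299540432 [[ 0.86040072 -0.50953619 -0.00913605]
 [-0.37224228 -0.61612076 -0.6941404 ]
 [ 0.34806075  0.60063972 -0.71978166]] [-520.71864936  302.86896623 1265.43073611]
top 48.21916248807813 322.2141627487954 192.7731094960655 [[ 0.02200971 -0.99968849  0.01176846]
 [-0.98719856 -0.02359168 -0.15774165]
 [ 0.15797015 -0.00814596 -0.98741029]] [  -7.70299358  605.42825225 1178.86004382]
{'clock': 0.1, 'joint_positions': array([ 1.07046562e+00,  5.28396703e-01,  1.43377900e+00,  2.03749434e-05,
        1.18143021e+00, -1.78493563e-01]), 'joint_velocities': array([-0.00174973, -0.00213344, -0.00233409,  0.00072343, -0.00065599,
       -0.00018471]), 'tau': array([-4.21258956e-04, -4.43301129e+01, -1.78585410e+01, -2.10920607e-04,
        3.88622531e-03, -1.12979893e-05]), 'position': array([197.30282448, 592.27677852, 194.91558641]), 'tool_rot': array([-3.44023516e-04,  1.60228723e-01,  9.87079401e-01, -9.46065102e-04]), 'contact_force': array([-0.71323895, -0.48955317, -0.07817686]), 'ft_torque': array([ 0.02160153, -0.0274346 ,  0.06723045]), 'grip_force': 0.0, 'gripper_width': 0.999772775180108}
```

View pics/side0.png

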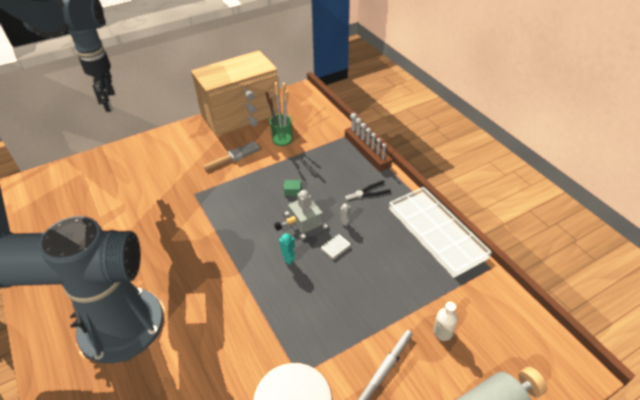

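View pics/top0.png

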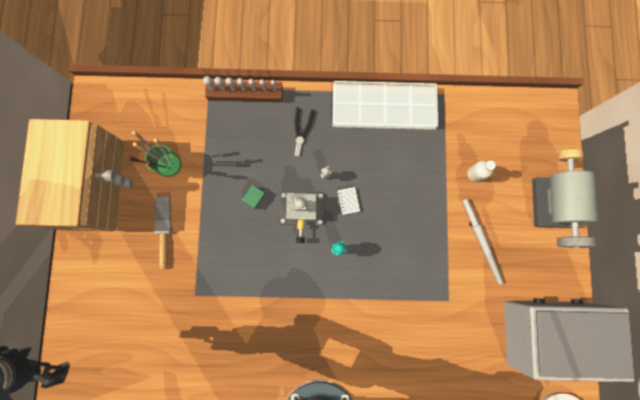

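The side view shows the holder near (308,218) with the stake at (304,197) and the knob at (278,226). The top view shows the holder at (302,207) and the knob at (300,238). I'll leave the turquoise look-alike and the small grey one. Next, enlarged crops.

Run:
```python
import cv2,pickle,numpy as np
d=pickle.load(open("c0.pkl","rb"))
def crop(n,x,y,w,h,s):
    im=d[n]["img"][y:y+h,x:x+w,::-1]
    im=cv2.resize(im,None,fx=s,fy=s,interpolation=cv2.INTER_CUBIC)
    for i in range(0,w,10):
        cv2.line(im,(i*s,0),(i*s,6),(0,0,255),1);cv2.putText(im,str(x+i),(i*s,18),0,.4,(0,0,255),1)
    for i in range(0,h,10):
        cv2.line(im,(0,i*s),(6,i*s),(0,0,255),1);cv2.putText(im,str(y+i),(8,i*s+4),0,.4,(0,0,255),1)
    return im
cv2.imwrite("pics/sidec.png",crop("side",265,175,80,60,10))
cv2.imwrite("pics/topc.png",crop("top",265,185,80,60,10))
```

```text
(no output)
```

View pics/sidec.png

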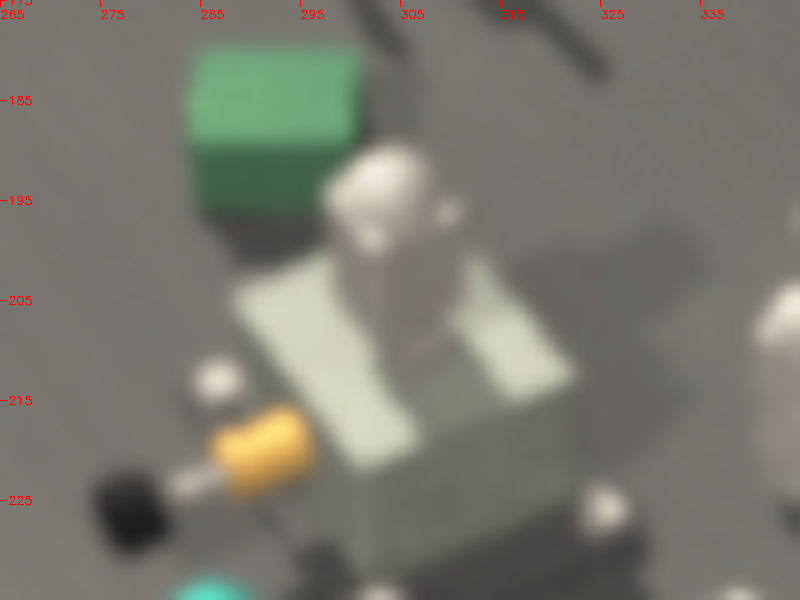

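View pics/topc.png

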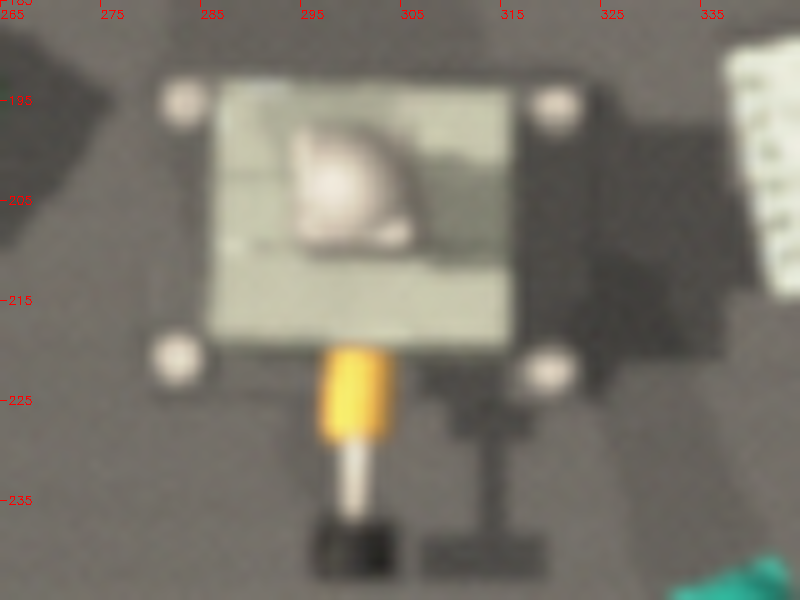

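Pixels read (full-image coordinates):
- **Side:** block-top corners (-x,+y) at (288.7,205.2), (-x,-y) at (301.5,221.5) and (+x,-y) at (322.5,212.3). The knob is at (277.7,225.8).
- **Top:** corners at (285.8,219), (316.2,219.5) and (316.2,193.5). The knob is at (299.8,239.5).

I'll triangulate these.

```bash
cat > h.py <<'E'
import cv2,numpy as np
from scipy.optimize import least_squares
def K(c):
    f=c["img"].shape[0]/2/np.tan(np.radians(c["fovy"]/2)); return np.array([[f,0,c["cx"]],[0,f,c["cy"]],[0,0,1]])
def P(c): return K(c)@np.c_[np.array(c["R"]),np.array(c["t"])]
def proj(c,X):
    q=np.c_[np.atleast_2d(X),np.ones(len(np.atleast_2d(X)))]@P(c).T; return q[:,:2]/q[:,2:]
def tri(a,b,pa,pb):
    h=cv2.triangulatePoints(P(a),P(b),np.array(pa,float),np.array(pb,float)); return h[:3,0]/h[3,0]
E
python3 - <<'E'
from h import *
import pickle
d=pickle.load(open("c0.pkl","rb"));s,t=d["side"],d["top"]
S={'-+':(288.7,205.2),'--':(301.5,221.5),'+-':(322.5,212.3),'k':(277.7,225.8)}
T={'-+':(285.8,219),'--':(316.2,219.5),'+-':(316.2,193.5),'k':(299.8,239.5)}
for k in S:
    X=tri(s,t,S[k],T[k]);print(k,X.round(1),(proj(s,X)-S[k]).round(1),(proj(t,X)-T[k]).round(1))
B={'-+':(-35,40,60),'--':(-35,-40,60),'+-':(35,-40,60),'++':(35,40,60)}
T['++']=(286.2,193)
def W(p,b):
    x,y,a=p[:3];c,n=np.cos(a),np.sin(a);b=np.array(b,float);return np.array([x+c*b[0]-n*b[1],y+n*b[0]+c*b[1],b[2]])
def res(p):
    r=[]
    for D,c in((S,s),(T,t)):
        for k in D:
            b=B.get(k,(-p[3],0,34)); r+=list(proj(c,W(p,b))[0]-D[k])
    return r
o=least_squares(res,[550,0,0,88]);print(o.x,np.array(res(o.x)).reshape(-1,2).round(2))
p=o.x
for n,b in(('pocket',(0,0,60)),('stakehead',(0,0,98)),('dome',(0,0,125)),('knob',(-p[3],0,34))):
    X=W(p,b);print(n,X.round(1),proj(s,X).round(1),proj(t,X).round(1))
E
```

```text
-+ [532.1 102.8  51.5] [[-0.4  0.1]] [[ 0.2 -0.6]]
-- [531.3  20.6  58.9] [[-0.2  0.1]] [[ 0.1 -0.3]]
+- [601.9  22.6  56.3] [[-0.  0.]] [[ 0. -0.]]
k [476.8  64.7  29.9] [[ 0.1 -0. ]] [[-0.1  0.2]]
[5.65779914e+02 6.17782299e+01 2.40442730e-03 8.96322110e+01] [[-0.89 -1.51]
 [-0.57 -0.4 ]
 [-0.23 -0.59]
 [ 0.32 -0.18]
 [ 0.38 -0.34]
 [-0.3  -0.22]
 [ 0.26  0.11]
 [ 1.03  0.37]
 [ 0.81 -0.02]]
pocket [565.8  61.8  60. ] [[304.9 207.7]] [[301.4 206.1]]
stakehead [565.8  61.8  98. ] [[304.3 198.5]] [[300.9 204.2]]
dome [565.8  61.8 125. ] [[303.9 191.8]] [[300.5 202.8]]
knob [476.1  61.6  34. ] [[278.  225.6]] [[300.8 239.9]]
```

Careful with the scale: shifts go in shares of 800 mm and turns go in shares of 60 degrees. That gives: -19.3 cm / 80 = -0.2413, 9.2 cm / 80 = 0.115, 18.44 degrees / 60 = 0.3073.

Request:
carry_out --series '[0,0,0.3073,0.115,-0.2413,0,0.2,0,0,0.3073,0.115,-0.2413,0,0.2,0,0,0.3073,0.115,-0.2413,0,0.2,0,0,0.3073,0.115,-0.2413,0,0.2,0,0,0.3073,0.115,-0.2413,0,0.2]' --newtons 40

```text
clock: 0.6
position: [290.0, 395.8, 195.3]
tool_rot: [-0.001, 0.002, 1.0, -0.002]
contact_force: [-0.2, 0.5, -1.3]
gripper_width: 0.602
grip_force: 0.0
```

Scaled: -19.3 cm / 80 = -0.2413, 9.2 cm / 80 = 0.115.

Request:
carry_out --series '[0,0,0,0.115,-0.2413,0,0.2,0,0,0,0.115,-0.2413,0,0.2,0,0,0,0.115,-0.2413,0,0.2,0,0,0,0.115,-0.2413,0,0.2,0,0,0,0.115,-0.2413,0,0.2]'

```text
clock: 1.1
position: [383.4, 203.3, 195.7]
tool_rot: [0.0, 0.002, 1.0, -0.001]
contact_force: [-0.2, 0.6, -0.4]
gripper_width: 0.595
grip_force: 0.0
```

Scaled: -14.34 cm / 80 = -0.1793, 9.54 cm / 80 = 0.1193.

Request:
carry_out --series '[0,0,0,0.1193,-0.1793,-0.0875,0.2,0,0,0,0.1193,-0.1793,-0.0875,0.2,0,0,0,0.1193,-0.1793,-0.0875,0.2,0,0,0,0.1193,-0.1793,-0.0875,0.2,0,0,0,0.1193,-0.1793,-0.0875,0.2]'

```text
clock: 1.6
position: [479.3, 60.0, 124.1]
tool_rot: [-0.0, 0.003, 1.0, -0.0]
contact_force: [-0.4, 0.0, 0.6]
gripper_width: 0.6
grip_force: 0.0
```

Run:
```python
from cell import bot
import cv2,pickle,numpy as np
o=bot.observe();print({k:np.round(o[k],3) for k in o if k not in('tau','joint_velocities')})
d={n:bot.capture(n) for n in("side","top")}
pickle.dump(d,open("c1.pkl","wb"))
a=cv2.resize(d["side"]["img"][165:245,250:330,::-1],None,fx=5,fy=5,interpolation=3)
b=cv2.resize(d["top"]["img"][180:260,265:345,::-1],None,fx=5,fy=5,interpolation=3)
cv2.imwrite("pics/c1.png",np.hstack([a,b]))
```

```text
{'clock': np.float64(1.6), 'joint_positions': array([-1.070e-01,  4.510e-01,  1.855e+00, -1.000e-03,  8.370e-01,
       -1.672e+00]), 'position': array([479.336,  60.012, 124.111]), 'tool_rot': array([-0.   ,  0.003,  1.   , -0.   ]), 'contact_force': array([-0.44 ,  0.039,  0.603]), 'ft_torque': array([-0.049,  0.01 ,  0.059]), 'grip_force': np.float64(0.0), 'gripper_width': np.float64(0.6)}
```

View pics/c1.png

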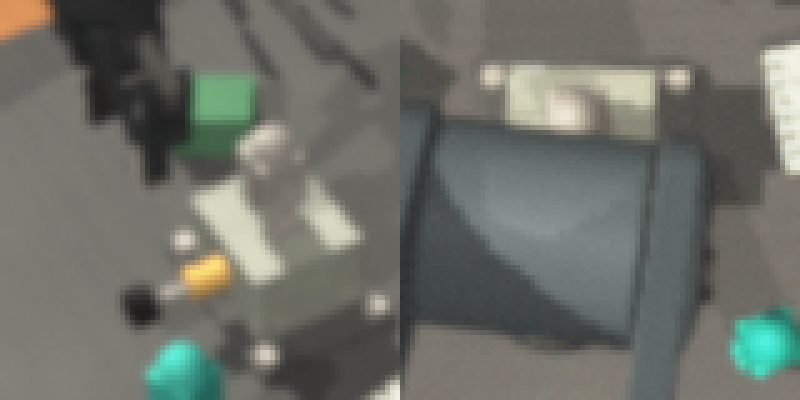

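The gripper is above the knob, with its fingertips near side pixel (281,201). The knob at (278,226) is still untouched. Moving lower and settling.

Scaled: -6 cm / 80 = -0.075.

Request:
carry_out --series '[0,0,0,0,0,-0.075,0.2,0,0,0,0,0,-0.075,0.2,0,0,0,0,0,-0.075,0.2,0,0,0,0,0,-0.075,0.2,0,0,0,0,0,-0.075,0.2]'

```text
clock: 2.2
position: [478.0, 63.9, 67.4]
tool_rot: [0.002, -0.0, 1.0, -0.0]
contact_force: [0.1, 0.4, 0.1]
gripper_width: 0.6
grip_force: 0.0
```

Run:
```python
from cell import bot
from h import *
c=bot.capture("side");o=bot.observe();p=o["position"];print(p.round(1),o["tool_rot"].round(4))
a=cv2.resize(c["img"][180:240,250:310,::-1],None,fx=10,fy=10,interpolation=3)
for off,col in((0,(0,0,255)),(25.5,(0,255,0)),(-25.5,(255,0,0))):
    q=proj(c,p+[0,off,0])[0];print(q.round(1))
    cv2.circle(a,(int((q[0]-250)*10+5),int((q[1]-180)*10+5)),5,col,1)
cv2.imwrite("pics/c2.png",a)
```

```text
[478.1  63.8  67.4] [ 1.6e-03 -4.0e-04  1.0e+00 -2.0e-04]
[277.3 217. ]
[273.3 211.4]
[281.4 222.8]
```

View pics/c2.png

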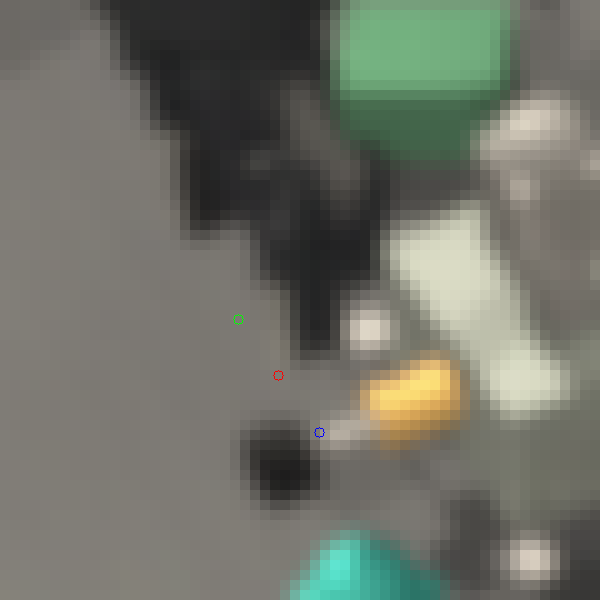

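The fingertips appear at about side pixels (270.7,203.5) and (281.7,216), well above the projected TCP points (273,211) and (281,223). I'll shut the fingers in free air and check where the tip really is, using image code.

Request:
carry_out --series '[0,0,0,0,0,0,-1,0,0,0,0,0,0,-1,0,0,0,0,0,0,-1,0,0,0,0,0,0,-1,0,0,0,0,0,0,-1]'

```text
clock: 2.75
position: [477.0, 63.5, 65.8]
tool_rot: [-0.0, 0.0, 1.0, 0.0]
contact_force: [-0.2, 0.3, 0.2]
gripper_width: 0.001
grip_force: 0.0
```

Run:
```python
from cell import bot
from h import *
import pickle
def asc(c,u0,u1,v0,v1):
    g=c["img"].max(2)
    for v in range(v0,v1): print(v,''.join('#' if x<60 else '+' if x<90 else '.' for x in g[v,u0:u1]))
c=bot.capture("side");o=bot.observe();p=o["position"];print(p.round(1),o["gripper_width"],proj(c,p).round(1))
asc(c,262,300,200,234)
d=pickle.load(open("c0.pkl","rb"))["side"]
q=np.array([197.3,592.3,194.9]);n=np.array([np.sin(.322),np.cos(.322),0])
print(proj(d,[q,q+n*42,q-n*42]).round(1));asc(d,85,125,80,115)
```

```text
[477.   63.5  65.8] -0.0005904462155272263 [[277.1 217.7]]
200 ........++#########+++++++++++++......
201 .........+##########++++++............
202 ..........+#########+++...............
203 ..........++#######+++................
204 ............+#####++..................
205 ............+####+....................
206 .............####+....................
207 .............+###+....................
208 .............+###+....................
209 .............+###+....................
210 .............++++.....................
211 ..............+.......................
212 ......................................
213 ......................................
214 ......................................
215 ......................................
216 ......................................
217 ......................................
218 ......................................
219 ......................................
220 ......................................
221 ......................................
222 ...............++.....................
223 .............+++++....................
224 .....
[... 1321 characters left out ...]
########+................
100 .............+#########+................
101 .............+#########+................
102 .............++########+................
103 ..............++++#####+................
104 ..................+####+................
105 ...................####+................
106 ...................+####+...............
107 ...................+####+...............
108 ....................+###+...............
109 ....................+####+..............
110 .....................+###+..............
111 ......................+++...............
112 ........................................
113 ........................................
114 ........................................
```

Run:
```python
from cell import bot
from h import *
import pickle
c=bot.capture("side")["img"].astype(int);d=pickle.load(open("c0.pkl","rb"))["side"]["img"].astype(int)
D=abs(c-d).max(2)
for v in range(200,226): print(v,' '.join('%3d'%x for x in D[v,266:292]))
T0=pickle.load(open("c0.pkl","rb"))["top"];g=T0["img"].max(2)
q=np.array([197.3,592.3,194.9]);n=np.array([np.sin(.322),np.cos(.322),0])
print(proj(T0,[q,q+n*42,q-n*42]).round(1))
for v in range(355,392): print(v,''.join('#' if x<60 else '+' if x<90 else '.' for x in g[v,20:90]))
```

```text
200   3   2   4  16  34  54  72  82  84  80  70  63  65  66  64  51  37  33  39  50  56  43  18   3   2   1
201   2   3   1   3  11  34  64  77  82  79  78  74  74  73  71  60  48  45  46  45  39  26  11   1   2   1
202   3   3   3   4   3  23  51  72  78  79  79  78  76  77  75  69  61  54  44  29  15   7   1   1   1   6
203   4   3   4   4   2  15  34  52  68  78  79  79  79  75  68  61  51  40  26  12   2   1   1   2   8  15
204   4   3   3   4   1   7  15  27  50  72  81  79  76  65  47  35  26  15   7   2   2   3   2   9  16  20
205   4   2   3   2   1   4   2  10  36  65  78  82  75  52  25  11   6   2   2   3   2   1   7  16  21  23
206   3   3   4   2   1   2   4   6  30  61  78  81  74  49  17   2   1   3   4   2   2   3  10  20  25  26
207   3   4   3   3   2   1   3   8  27  59  78  81  76  51  19   4   3   3   2   3   4   1   8  19  24  25
208   2   3   3   3   5   2   4   9  26  54  77  81  75  52  23   4   1   3   3   4   3   2   4  15  23  23
209   3   2   3   3   4   5   4   5  23  51  72  75  65  45  20   3   2   2   3   3   2   2   2  11  20  25
210   3   3   3   3 
[... 3828 characters left out ...]
.........................
383 ######+++......+#+.....++..++########++...............................
384 #####++.......++#+.....+++++######++..................................
385 ####++........++#.....+########++.....................................
386 ###+..........+##.....+#####++........................................
387 ##++..........+##........+............................................
388 +++...........+##.....................................................
389 +.............+#+.....................................................
390 ..............+#+.....................................................
391 ..............+#+.....................................................
```

In the side view the closed fingertip is at (277,210.5) but the reported TCP projects to (277,217.7), roughly 25 mm apart in height. I'll settle it by touching the clear mat in front of the knob.

Scaled: -4 cm / 80 = -0.05, -3 cm / 80 = -0.0375.

Request:
carry_out --series '[0,0,0,-0.05,0,0,-1,0,0,0,-0.05,0,0,-1,0,0,0,-0.05,0,-0.0375,-1,0,0,0,-0.05,0,-0.05,-1,0,0,0,-0.05,0,-0.05,-1]'

```text
clock: 3.35
position: [436.0, 63.6, 24.6]
tool_rot: [-0.002, 0.0, 1.0, 0.0]
contact_force: [-0.2, 0.1, 0.2]
gripper_width: 0.007
grip_force: 0.0
```

Run:
```python
from cell import bot
from h import *
import pickle
c=bot.capture("side");o=bot.observe();p=o["position"];print(p.round(1),o["contact_force"].round(1),proj(c,p).round(1))
g=c["img"];d=pickle.load(open("c0.pkl","rb"))["side"]["img"]
D=abs(g.astype(int)-d).max(2)
for v in range(212,236): print(v,''.join('#' if x>45 else '+' if x>15 else '.' for x in D[v,250:290]))
```

```text
[436.6  63.6  25.3] [-0.2 -0.6  0.1] [[265.6 232.5]]
212 ......+##########++++++............+++++
213 ......+##########++++++++.........++++++
214 ......+#########++++++##+.........++++++
215 .......+########++++++###+.........++..+
216 ........+##########++++##+.............+
217 .........+#########+++##++..............
218 .........+##########++++............+++.
219 ..........+#########+++.............++++
220 ..........++#######++..............+++++
221 ...........++#####+................+++++
222 ............+#####+..............+++++++
223 ............+#####+..............+++++++
224 ............+#####+.....................
225 ............+####++.....................
226 .............+##++......................
227 .............+++........................
228 ........................................
229 ........................................
230 ........................................
231 ........................................
232 ...................................++...
233 .................................++###++
234 ................................+######+
235 ...............................+#######+
```

Request:
carry_out --series '[0,0,0,0,0,-0.005,-1,0,0,0,0,0,-0.01,-1,0,0,0,0,0,-0.015,-1,0,0,0,0,0,-0.0188,-1,0,0,0,0,0,-0.0188,-1]'

```text
clock: 3.9
position: [436.8, 63.5, 10.5]
tool_rot: [-0.0, -0.0, 1.0, 0.0]
contact_force: [0.3, -0.1, 0.6]
gripper_width: -0.001
grip_force: 0.0
```

Scaled: -0.6 cm / 80 = -0.0075, -0.5 cm / 80 = -0.0063.

Request:
carry_out --series '[0,0,0,0,0,-0.0025,-1,0,0,0,0,0,-0.005,-1,0,0,0,0,0,-0.0063,-1,0,0,0,0,0,-0.0075,-1,0,0,0,0,0,-0.0075,-1]'

```text
clock: 4.4
position: [437.0, 63.5, 4.7]
tool_rot: [-0.0, -0.0, 1.0, 0.0]
contact_force: [-0.5, -0.2, 0.4]
gripper_width: 0.001
grip_force: 0.0
```

Request:
carry_out --series '[0,0,0,0,0,-0.0013,-1,0,0,0,0,0,-0.0025,-1,0,0,0,0,0,-0.0038,-1,0,0,0,0,0,-0.005,-1,0,0,0,0,0,-0.0063,-1]'

```text
clock: 4.9
position: [437.0, 63.5, -0.3]
tool_rot: [0.0, -0.0, 1.0, -0.0]
contact_force: [-0.5, -0.5, -0.2]
gripper_width: -0.003
grip_force: 0.0
```

Run:
```python
from cell import bot
from h import *
import pickle
c=bot.capture("side");o=bot.observe();p=o["position"];print(p.round(1),o["contact_force"].round(1),proj(c,p).round(1))
g=c["img"];d=pickle.load(open("c0.pkl","rb"))["side"]["img"]
D=abs(g.astype(int)-d).max(2)
for v in range(222,246): print(v,''.join('#' if x>45 else '+' if x>15 else '.' for x in D[v,250:290]))
```

```text
[ 4.369e+02  6.350e+01 -4.000e-01] [ 0.  -0.4  0.5] [[266.6 238.3]]
222 .........+##########+++##++.............
223 ..........+#########++++++..............
224 ..........+##########+++++..............
225 ...........+#########++++...............
226 ...........++#######++..................
227 ............++#####+....................
228 .............+#####+....................
229 .............+#####+....................
230 .............+#####+....................
231 ..............+###++....................
232 ..............+#++.................++...
233 ...............+.................++##++.
234 ................................+######+
235 ...............................+#######+
236 ...............................+######++
237 ..............................+#####++++
238 .............................+####+++...
239 +............................+###+++....
240 +++..........................+##++......
241 ++++..........................+++.......
242 ++++....................................
243 ++++....................................
244 ++++....................................
245 +++++.................+++...............
```

No contact at reported z = 0, and the visible tip is still about 6 px high, so the real fingertip is well above the reported TCP. Continuing the touch carefully.

Scaled: -1.2 cm / 80 = -0.015, -0.9 cm / 80 = -0.0113.

Request:
carry_out --series '[0,0,0,0,0,-0.0038,-1,0,0,0,0,0,-0.0075,-1,0,0,0,0,0,-0.0113,-1,0,0,0,0,0,-0.015,-1,0,0,0,0,0,-0.015,-1]'

```text
clock: 5.45
position: [436.7, 63.5, -12.7]
tool_rot: [-0.0, 0.0, 1.0, 0.0]
contact_force: [-1.3, 0.1, -0.1]
gripper_width: 0.002
grip_force: 0.0
```

Scaled: -0.4 cm / 80 = -0.005, -0.3 cm / 80 = -0.0038.

Request:
carry_out --series '[0,0,0,0,0,-0.0013,-1,0,0,0,0,0,-0.0025,-1,0,0,0,0,0,-0.0038,-1,0,0,0,0,0,-0.005,-1,0,0,0,0,0,-0.005,-1]'

```text
clock: 5.95
position: [437.0, 63.5, -16.3]
tool_rot: [-0.0, -0.0, 1.0, -0.0]
contact_force: [-0.2, -0.3, -0.4]
gripper_width: 0.002
grip_force: 0.0
```

Run:
```python
from cell import bot
from h import *
import pickle
c=bot.capture("side");o=bot.observe();p=o["position"];print(p.round(1),o["contact_force"].round(1),proj(c,p).round(1))
g=c["img"];d=pickle.load(open("c0.pkl","rb"))["side"]["img"]
D=abs(g.astype(int)-d).max(2)
for v in range(226,246): print(v,''.join('#' if x>45 else '+' if x>15 else '.' for x in D[v,250:290]))
```

```text
[437.   63.5 -16.2] [0.  0.2 0.5] [[267.1 241.8]]
226 ..........+#########+++++...............
227 ...........+#########+++++..............
228 ...........+##########++++..............
229 ...........++#########+++...............
230 ............++######++++................
231 .............+######++..................
232 .............++#####+.............+++++.
233 ..............+#####+............+####++
234 ..............+#####+...........+######+
235 ..............+####++..........+#######+
236 ...............+++++...........+######++
237 ..............................+#####++++
238 .............................+####+++...
239 ++...........................+##+++.....
240 +++..........................+##++......
241 ++++................+++.......+++.......
242 ++++.............+++++++................
243 ++++............+++###++................
244 +++++...........++#####++...............
245 +++++............++####+++..............
```

Scaled: -0.3 cm / 80 = -0.0038, -0.2 cm / 80 = -0.0025.

Request:
carry_out --series '[0,0,0,0,0,-0.0013,-1,0,0,0,0,0,-0.0025,-1,0,0,0,0,0,-0.0038,-1,0,0,0,0,0,-0.0038,-1]'

```text
clock: 6.4
position: [436.9, 63.5, -19.3]
tool_rot: [-0.0, -0.0, 1.0, 0.0]
contact_force: [0.0, 0.3, -0.0]
gripper_width: 0.002
grip_force: 0.0
```

Scaled: -0.2 cm / 80 = -0.0025, -0.1 cm / 80 = -0.0013.

Request:
carry_out --series '[0,0,0,0,0,-0.0013,-1,0,0,0,0,0,-0.0025,-1,0,0,0,0,0,-0.0025,-1]'

```text
clock: 6.7
position: [437.0, 63.5, -21.3]
tool_rot: [-0.0, -0.0, 1.0, 0.0]
contact_force: [-0.2, 1.0, -0.4]
gripper_width: 0.0
grip_force: 0.0
```

Scaled: -0.2 cm / 80 = -0.0025, -0.1 cm / 80 = -0.0013.

Request:
carry_out --series '[0,0,0,0,0,-0.0013,-1,0,0,0,0,0,-0.0025,-1,0,0,0,0,0,-0.0025,-1]'

```text
clock: 7.0
position: [437.0, 63.5, -23.3]
tool_rot: [-0.0, -0.0, 1.0, 0.0]
contact_force: [-0.3, -0.3, 0.9]
gripper_width: 0.0
grip_force: 0.0
```

Scaled: -0.2 cm / 80 = -0.0025, -0.1 cm / 80 = -0.0013.

Request:
carry_out --series '[0,0,0,0,0,-0.0013,-1,0,0,0,0,0,-0.0025,-1,0,0,0,0,0,-0.0025,-1]'

```text
clock: 7.3
position: [436.9, 63.5, -25.3]
tool_rot: [-0.0, -0.0, 1.0, -0.0]
contact_force: [0.7, 0.5, 0.1]
gripper_width: 0.001
grip_force: 0.0
```

Run:
```python
from cell import bot
from h import *
import pickle
c=bot.capture("side");o=bot.observe();p=o["position"];print(p.round(1),o["contact_force"].round(1),proj(c,p+[[0,0,0],[0,0,-p[2]]]).round(1))
g=c["img"];d=pickle.load(open("c0.pkl","rb"))["side"]["img"]
D=abs(g.astype(int)-d).max(2)
for v in range(230,246): print(v,''.join('#' if x>45 else '+' if x>15 else '.' for x in D[v,250:290]))
```

```text
[437.   63.5 -25.3] [0.2 0.1 0.2] [[267.4 243.7]
 [266.6 238.2]]
230 ...........+##########+++++.............
231 ...........++#########++++..............
232 ............++#######++++.........+++++.
233 .............++#####+++.........++####++
234 ..............+#####+..........++######+
235 ..............+#####+..........+#######+
236 ..............+#####+..........+######++
237 ...............+###++.........+#####+++.
238 ...............++++++........+####+++...
239 ++..............++++++.......+##+++.....
240 +++.............++++++.......+##++......
241 ++++...........++####++.......+++.......
242 ++++...........++#####++................
243 ++++...........+++####++................
244 +++++...........++#####+++..............
245 +++++............++#####+++.............
```

Scaled: -0.2 cm / 80 = -0.0025, -0.1 cm / 80 = -0.0013.

Request:
carry_out --series '[0,0,0,0,0,-0.0013,-1,0,0,0,0,0,-0.0025,-1,0,0,0,0,0,-0.0025,-1]'

```text
clock: 7.65
position: [437.0, 63.5, -27.3]
tool_rot: [-0.0, -0.0, 1.0, 0.0]
contact_force: [0.0, 0.3, -0.4]
gripper_width: -0.001
grip_force: 0.0
```

Request:
carry_out --series '[0,0,0,0,0,-0.0013,-1,0,0,0,0,0,-0.0025,-1,0,0,0,0,0,-0.0025,-1]'

```text
clock: 7.95
position: [437.0, 63.5, -29.3]
tool_rot: [-0.0, -0.0, 1.0, 0.0]
contact_force: [-0.2, 0.3, 0.4]
gripper_width: 0.002
grip_force: 0.0
```

Scaled: -0.2 cm / 80 = -0.0025, -0.1 cm / 80 = -0.0013.

Request:
carry_out --series '[0,0,0,0,0,-0.0013,-1,0,0,0,0,0,-0.0025,-1,0,0,0,0,0,-0.0025,-1]'

```text
clock: 8.25
position: [436.9, 63.5, -31.3]
tool_rot: [-0.0, -0.0, 1.0, 0.0]
contact_force: [-0.1, -0.2, -0.7]
gripper_width: -0.001
grip_force: 0.0
```

Scaled: -0.2 cm / 80 = -0.0025, -0.1 cm / 80 = -0.0013.

Request:
carry_out --series '[0,0,0,0,0,-0.0013,-1,0,0,0,0,0,-0.0025,-1,0,0,0,0,0,-0.0025,-1]'

```text
clock: 8.55
position: [437.0, 63.5, -33.3]
tool_rot: [-0.0, -0.0, 1.0, 0.0]
contact_force: [0.9, -0.7, -1.3]
gripper_width: 0.002
grip_force: 0.0
```

Run:
```python
from cell import bot
from h import *
import pickle
c=bot.capture("side");o=bot.observe();p=o["position"];print(p.round(1),o["contact_force"].round(1),proj(c,p+[[0,0,0],[0,0,-p[2]]]).round(1))
g=c["img"];d=pickle.load(open("c0.pkl","rb"))["side"]["img"]
D=abs(g.astype(int)-d).max(2)
for v in range(230,246): print(v,''.join('#' if x>45 else '+' if x>15 else '.' for x in D[v,250:290]))
t=bot.capture("top");cv2.imwrite("pics/both.png",np.hstack([cv2.resize(k["img"][y:y+60,x:x+80,::-1],None,fx=5,fy=5,interpolation=3) for k,x,y in((c,240,185),(t,265,190))]))
```

```text
[437.   63.5 -33.3] [-0.1 -0.6 -0.3] [[267.7 245.5]
 [266.6 238.2]]
230 ...........+#########+++##++............
231 ...........+#########+++##++............
232 ...........+##########++++++......+++++.
233 ............+#########+++++.....++####++
234 ............++#######++++......++######+
235 ..............+#####+++........+#######+
236 ..............+#####+.........+#######++
237 ..............+#####++.......++#####+++.
238 ...............+####++.......+####+++...
239 ++.............+#####+.......+##+++.....
240 ++++...........+#####++......+##++......
241 ++++..........++#####++.......+++.......
242 ++++...........++#####+++...............
243 ++++...........+++#####+++..............
244 +++++...........++######++..............
245 +++++............++######++.............
```

View pics/both.png

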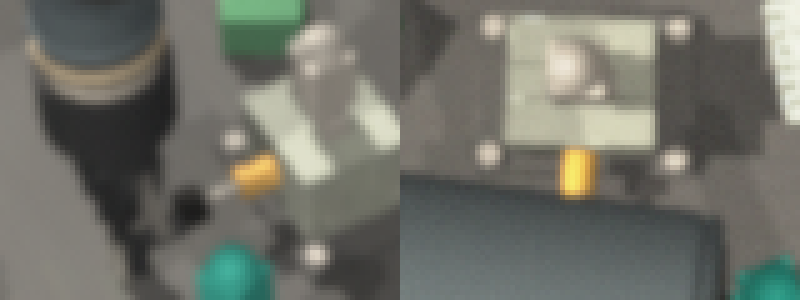

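The closed fingertip sits at about side (268,239), almost at its own shadow and just above the mat. The knob, holder and stake are unmoved. Continuing to contact.

Scaled: -0.2 cm / 80 = -0.0025, -0.1 cm / 80 = -0.0013.

Request:
carry_out --series '[0,0,0,0,0,-0.0013,-1,0,0,0,0,0,-0.0025,-1,0,0,0,0,0,-0.0025,-1]'

```text
clock: 8.95
position: [437.0, 63.5, -35.3]
tool_rot: [-0.0, -0.0, 1.0, 0.0]
contact_force: [-0.2, -0.1, 0.2]
gripper_width: 0.0
grip_force: 0.0
```

Scaled: -0.2 cm / 80 = -0.0025, -0.1 cm / 80 = -0.0013.

Request:
carry_out --series '[0,0,0,0,0,-0.0013,-1,0,0,0,0,0,-0.0025,-1,0,0,0,0,0,-0.0025,-1]'

```text
clock: 9.25
position: [437.1, 63.5, -35.5]
tool_rot: [0.001, -0.0, 1.0, -0.0]
contact_force: [-2.7, -0.4, 19.2]
gripper_width: -0.002
grip_force: 9.6
```

Scaled: -0.2 cm / 80 = -0.0025, -0.1 cm / 80 = -0.0013.

Request:
carry_out --series '[0,0,0,0,0,-0.0013,-1,0,0,0,0,0,-0.0025,-1,0,0,0,0,0,-0.0025,-1]'

```text
clock: 9.55
position: [437.1, 63.5, -35.6]
tool_rot: [0.002, -0.0, 1.0, -0.0]
contact_force: [-3.9, 0.2, 40.5]
gripper_width: -0.0
grip_force: 20.2
```

Contact came at reported z = -35.4, so the true fingertip is 35 mm above the reported TCP and the grasp point is 54 mm behind it. I'll correct for that, lift, go over the knob, open and descend.

Scaled: 7 cm / 80 = 0.0875, 4 cm / 80 = 0.05.

Request:
carry_out --series '[0,0,0,0,0,0.05,-1,0,0,0,0,0,0.0875,0.2,0,0,0,0.05,0,0.0875,0.2,0,0,0,0.05,0,0.0875,0.2,0,0,0,0.05,0,0.0875,0.2]'

```text
clock: 10.05
position: [477.9, 63.4, 31.0]
tool_rot: [0.001, -0.0, 1.0, -0.0]
contact_force: [-0.2, 0.8, 1.2]
gripper_width: 0.595
grip_force: 0.0
```

Scaled: -5.2 cm / 80 = -0.065, -4 cm / 80 = -0.05.

Request:
carry_out --series '[0,0,0,0,0,-0.025,0.2,0,0,0,0,0,-0.05,0.2,0,0,0,0,0,-0.065,0.2,0,0,0,0,0,-0.065,0.2]'

```text
clock: 10.45
position: [474.4, 63.7, -22.9]
tool_rot: [-0.003, 0.0, 1.0, 0.0]
contact_force: [-0.2, -0.1, 1.0]
gripper_width: 0.6
grip_force: 0.0
```

Request:
carry_out --series '[0,0,0,0,0,0,-0.1,0,0,0,0,0,0,-0.2,0,0,0,0,0,0,-0.3,0,0,0,0,0,0,-0.35,0,0,0,0,0,0,-0.4]' --newtons 20

```text
clock: 10.95
position: [477.3, 63.5, -20.8]
tool_rot: [0.0, -0.0, 1.0, -0.0]
contact_force: [-0.3, -0.4, 0.8]
gripper_width: 0.299
grip_force: 0.0
```

Request:
carry_out --series '[0,0,0,0,0,0,-0.45,0,0,0,0,0,0,-0.5,0,0,0,0,0,0,-0.6,0,0,0,0,0,0,-0.7]'

```text
clock: 11.35
position: [477.3, 63.2, -20.8]
tool_rot: [0.0, -0.0, 1.0, -0.0]
contact_force: [-1.8, -4.0, 6.4]
gripper_width: 0.27
grip_force: 19.5
```

The knob is gripped (23 mm wide, barely any side force). Pulling along -x.

Scaled: -1.2 cm / 80 = -0.015, -0.8 cm / 80 = -0.01.

Request:
carry_out --series '[0,0,0,0,0,0,-0.8,0,0,0,0,0,0,-0.8,0,0,0,-0.005,0,0,-0.8,0,0,0,-0.01,0,0,-0.8,0,0,0,-0.015,0,0,-0.8]' --newtons 45

```text
clock: 11.85
position: [471.0, 63.1, -20.6]
tool_rot: [0.006, 0.0, 1.0, -0.0]
contact_force: [7.1, -0.4, 1.3]
gripper_width: 0.26
grip_force: 44.0
```

Scaled: -0.3 cm / 80 = -0.0038, -0.2 cm / 80 = -0.0025.

Request:
carry_out --series '[0,0,0,-0.0013,0,0,-0.8,0,0,0,-0.0025,0,0,-0.8,0,0,0,-0.0038,0,0,-0.8,0,0,0,-0.0038,0,0,-0.8]'

```text
clock: 12.25
position: [468.2, 63.1, -20.6]
tool_rot: [0.006, 0.0, 1.0, -0.0]
contact_force: [5.9, -0.6, 0.9]
gripper_width: 0.26
grip_force: 44.0
```

Scaled: -0.3 cm / 80 = -0.0038, -0.2 cm / 80 = -0.0025.

Request:
carry_out --series '[0,0,0,-0.0013,0,0,-0.8,0,0,0,-0.0025,0,0,-0.8,0,0,0,-0.0038,0,0,-0.8,0,0,0,-0.0038,0,0,-0.8]'

```text
clock: 12.65
position: [465.4, 63.0, -20.6]
tool_rot: [0.006, 0.0, 1.0, -0.0]
contact_force: [7.3, -0.7, 0.6]
gripper_width: 0.257
grip_force: 44.0
```

Scaled: -0.3 cm / 80 = -0.0038, -0.2 cm / 80 = -0.0025.

Request:
carry_out --series '[0,0,0,-0.0013,0,0,-0.8,0,0,0,-0.0025,0,0,-0.8,0,0,0,-0.0038,0,0,-0.8,0,0,0,-0.0038,0,0,-0.8]'

```text
clock: 13.05
position: [462.6, 63.0, -20.6]
tool_rot: [0.006, 0.0, 1.0, -0.0]
contact_force: [8.0, -0.1, 0.8]
gripper_width: 0.259
grip_force: 44.0
```

Scaled: -0.3 cm / 80 = -0.0038, -0.2 cm / 80 = -0.0025.

Request:
carry_out --series '[0,0,0,-0.0013,0,0,-0.8,0,0,0,-0.0025,0,0,-0.8,0,0,0,-0.0038,0,0,-0.8,0,0,0,-0.0038,0,0,-0.8]'

```text
clock: 13.45
position: [461.5, 63.0, -20.5]
tool_rot: [0.008, 0.0, 1.0, -0.001]
contact_force: [9.6, 1.3, -1.8]
gripper_width: 0.263
grip_force: 44.1
```

Scaled: -0.3 cm / 80 = -0.0038, -0.2 cm / 80 = -0.0025.

Request:
carry_out --series '[0,0,0,-0.0013,0,0,-0.8,0,0,0,-0.0025,0,0,-0.8,0,0,0,-0.0038,0,0,-0.8,0,0,0,-0.0038,0,0,-0.8]'

```text
clock: 13.85
position: [461.8, 62.9, -20.5]
tool_rot: [0.011, 0.001, 1.0, -0.001]
contact_force: [12.1, 2.8, -3.4]
gripper_width: 0.258
grip_force: 44.2
```

Request:
carry_out --series '[0,0,0,-0.0013,0,0,-0.8,0,0,0,-0.0038,0,0,-0.8,0,0,0,-0.0063,0,0,-0.8,0,0,0,-0.0063,0,0,-0.8]'

```text
clock: 14.25
position: [462.1, 62.7, -20.3]
tool_rot: [0.016, 0.001, 1.0, -0.001]
contact_force: [20.1, 6.5, -8.5]
gripper_width: 0.254
grip_force: 44.5
```

The knob is at its stop: force rises to 20 N with no further travel. Relaxing, releasing, and moving up.

Scaled: 1.4 cm / 80 = 0.0175, 1.1 cm / 80 = 0.0138.

Request:
carry_out --series '[0,0,0,0.0075,0,0,-0.8,0,0,0,0.0138,0,0,-0.3,0,0,0,0.0175,0,0,0.2,0,0,0,0.0175,0,0,0.2,0,0,0,0.0175,0,0,0.2]'

```text
clock: 14.75
position: [457.5, 63.7, -21.4]
tool_rot: [-0.001, 0.0, 1.0, 0.0]
contact_force: [-0.2, 0.9, -1.6]
gripper_width: 0.598
grip_force: 0.0
```

Scaled: 13.5 cm / 80 = 0.1688, 9 cm / 80 = 0.1125.

Request:
carry_out --series '[0,0,0,0,0,0.05,0.2,0,0,0,0,0,0.1125,0.2,0,0,0,0,0,0.1688,0.2,0,0,0,0,0,0.1688,0.2,0,0,0,0,0,0.1688,0.2]'

```text
clock: 15.25
position: [458.7, 63.6, 114.7]
tool_rot: [0.001, -0.0, 1.0, -0.0]
contact_force: [-0.8, -0.7, -0.9]
gripper_width: 0.6
grip_force: 0.0
```

Run:
```python
from cell import bot
from h import *
import pickle
c=bot.capture("side");o=bot.observe();p=o["position"];print(p.round(1),o["contact_force"].round(1),o["gripper_width"],proj(c,p+[0,0,35]).round(1))
g=c["img"].max(2)
for v in range(210,240): print(v,''.join('#' if x<60 else '+' if x<90 else '.' if x<180 else 'o' for x in g[v,255:310]))
print(proj(c,[[565.8-106,63,34],[565.8-103,63,34]]).round(1))
```

```text
[457.8  63.6 113.6] [ 0.5 -0.7 -0.4] 0.6046520717778475 [[268.2 199.7]]
210 ......................................oooooooo.........
211 ...............................oo.....ooooooooo........
212 ..............................oooo.....oooooooo........
213 ..............................oooo......oooooooo.......
214 ...............................o.........oooooooo......
215 .........................................oooooooo......
216 ....................................oooo..oooooooo.....
217 ..................................ooooooo..oooooooo....
218 ................................ooooooooo...ooooooo....
219 ...............................oooooooooo...ooooooo....
220 ...............................ooooooooo.....oooo......
221 ...............................oooooooo................
222 ................................oooo...................
223 ...........................ooo.........................
224 ..........................o............................
225 ...............+++++...................................
226 ..............+++##+...................................
227 ..............+#####+..................................
228 ..............+######+.................................
229 ...............+#####+....................+............
230 ...............+#####+..................++++...........
231 ................+##+++..................+++++.......+++
232 ................+++.....................+++++......++++
233 ........................................+++++......++++
234 .......................................++++++......++++
235 .......................................+++++...ooo.++++
236 .......................................+++++...ooo.++++
237 ........................................++++.......++##
238 .........................oo..............++++.....++###
239 .........................ooo.....................++####
[[272.7 227.5]
 [273.6 227.1]]
```

The knob now appears at (273,228.6), which matches the fully-out prediction of (272.7,227.5). Going over the stake head next.

Scaled: 10.8 cm / 80 = 0.135, 5 cm / 80 = 0.0625.

Request:
carry_out --series '[0,0,0,0.0625,0,0,0.2,0,0,0,0.135,0,0,0.2,0,0,0,0.135,0,0,0.2,0,0,0,0.135,0,0,0.2,0,0,0,0.135,0,0,0.2]'

```text
clock: 15.8
position: [563.8, 63.8, 111.7]
tool_rot: [-0.003, -0.0, 1.0, 0.0]
contact_force: [-0.8, 0.6, -0.9]
gripper_width: 0.6
grip_force: 0.0
```

Run:
```python
from cell import bot
from h import *
import pickle
c=bot.capture("side");o=bot.observe();p=o["position"];print(p.round(1),o["contact_force"].round(1),o["gripper_width"],proj(c,p+[[0,-25,41],[0,25,41]]).round(1))
cv2.imwrite("pics/over.png",cv2.resize(c["img"][160:235,260:340,::-1],None,fx=8,fy=8,interpolation=3))
```

```text
[563.8  63.8 112.1] [-0.2 -0.3  0.3] 0.6001460728105231 [[306.9 189.8]
 [298.2 179.1]]
```

View pics/over.png

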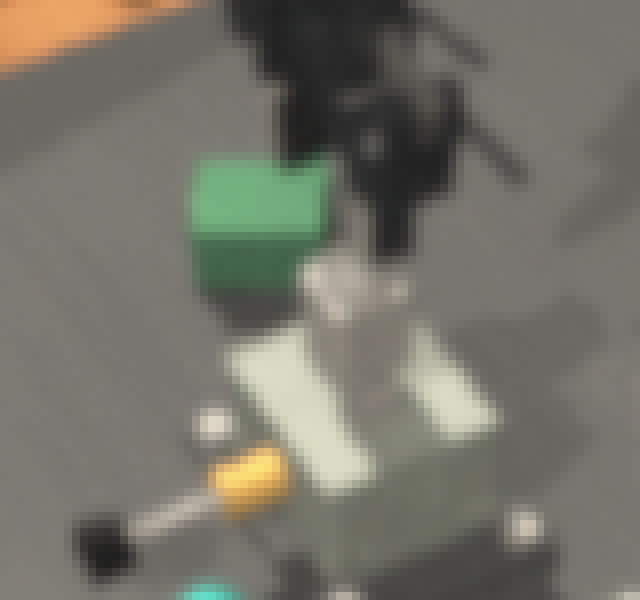

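The knob is out, with a long rod showing between it and the barrel. The near fingertip is at about (309,192), beside and above the head at (303,194), which agrees with the prediction. Descending and closing gently.

Scaled: -6.9 cm / 80 = -0.0863, -6 cm / 80 = -0.075.

Request:
carry_out --series '[0,0,0,0,0,-0.025,0.2,0,0,0,0,0,-0.05,0.2,0,0,0,0,0,-0.075,0.2,0,0,0,0,0,-0.0863,0.2,0,0,0,0,0,-0.0863,0.1]' --newtons 20

```text
clock: 16.35
position: [564.5, 63.7, 43.5]
tool_rot: [-0.002, -0.0, 1.0, 0.0]
contact_force: [1.0, -0.4, 0.2]
gripper_width: 0.553
grip_force: 0.0
```

Request:
carry_out --series '[0,0,0,0,0,0,-0.1,0,0,0,0,0,0,-0.2,0,0,0,0,0,0,-0.3,0,0,0,0,0,0,-0.4,0,0,0,0,0,0,-0.5]'

```text
clock: 16.85
position: [567.7, 63.3, 45.9]
tool_rot: [0.001, -0.0, 1.0, -0.0]
contact_force: [-0.0, -1.4, 6.6]
gripper_width: 0.352
grip_force: 21.1
```

The head is gripped: 29.9 mm across, centred at y ≈ 63.2. Firming the grip, then testing a small lean to the left (+y).

Request:
carry_out --series '[0,0,0,0,0,0,-0.6,0,0,0,0,0,0,-0.6,0,0,0,0,0,0,-0.6]' --newtons 85

```text
clock: 17.15
position: [567.8, 63.3, 46.1]
tool_rot: [0.001, -0.0, 1.0, -0.0]
contact_force: [-1.8, -0.6, 6.7]
gripper_width: 0.338
grip_force: 85.0
```

Scaled: 0.18 cm / 80 = 0.0023, 0.15 cm / 80 = 0.0019, -5 degrees / 60 = -0.0833.

Request:
carry_out --series '[-0.0167,0,0,0,0.0004,0.0004,-0.6,-0.0333,0,0,0,0.0009,0.0008,-0.6,-0.05,0,0,0,0.0013,0.0011,-0.6,-0.0667,0,0,0,0.0018,0.0015,-0.6,-0.0833,0,0,0,0.0023,0.0019,-0.6]'

```text
clock: 17.65
position: [567.7, 63.8, 46.8]
tool_rot: [0.001, -0.001, 0.999, -0.046]
contact_force: [0.4, -8.1, 2.9]
gripper_width: 0.336
grip_force: 84.5
```

```bash
cat > st.py <<'E'
from cell import bot
import numpy as np
from scipy.spatial.transform import Rotation as R
o=bot.observe();q=o["tool_rot"];r=(R.from_quat([*q[1:],q[0]])*R.from_quat([0,1,0,0]).inv()).as_rotvec(degrees=True)
print(o["clock"].round(2),o["position"].round(2),"tilt deg",r.round(2),"F",o["contact_force"].round(1),"M",o["ft_torque"].round(2),o["grip_force"].round(1),o["gripper_width"].round(3))
E
python3 st.py
```

```text
Traceback (most recent call last):
  File "st.py", line 5, in <module>
    print(o["clock"].round(2),o["position"].round(2),"tilt deg",r.round(2),"F",o["contact_force"].round(1),"M",o["ft_torque"].round(2),o["grip_force"].round(1),o["gripper_width"].round(3))
          ^^^^^^^^^^^^^^^^
AttributeError: 'float' object has no attribute 'round'
```

Scaled: 0.25 cm / 80 = 0.0031, 0.17 cm / 80 = 0.0021, -5.2 degrees / 60 = -0.0867.

Request:
carry_out --series '[-0.0167,0,0,0,0.0006,0.0004,-0.6,-0.0333,0,0,0,0.0013,0.0009,-0.6,-0.05,0,0,0,0.0019,0.0013,-0.6,-0.07,0,0,0,0.0025,0.0016,-0.6,-0.0867,0,0,0,0.0031,0.0021,-0.6]'

```text
clock: 18.15
position: [567.7, 63.9, 48.3]
tool_rot: [-0.0, -0.002, 0.996, -0.093]
contact_force: [1.1, -14.7, -0.4]
gripper_width: 0.34
grip_force: 84.2
```

```bash
sed -i 's/print(o\["clock"\].round(2)/o={k:np.asarray(v) for k,v in o.items()};print(o["clock"].round(2)/' st.py; python3 st.py
```

```text
18.15 [567.67  63.92  48.28] tilt deg [-1.067e+01  1.000e-02  2.000e-01] F [  1.1 -14.7  -0.4] M [-2.52 -0.31  0.03] 84.2 0.34
```

Tilt is 10.7° left. Adding a little upward bias to seat the rise.

Scaled: 0.12 cm / 80 = 0.0015, 0.06 cm / 80 = 0.0008.

Request:
carry_out --series '[0,0,0,0,0.0006,0.0008,-0.6,0,0,0,0,0.0006,0.0015,-0.6,0,0,0,0,0.0006,0.0015,-0.6]'

```text
clock: 18.45
position: [567.6, 64.0, 48.6]
tool_rot: [-0.0, -0.002, 0.996, -0.093]
contact_force: [2.9, -12.8, -5.4]
gripper_width: 0.339
grip_force: 84.6
```

```bash
python3 st.py
```

```text
18.45 [567.61  64.01  48.56] tilt deg [-10.65   0.04   0.23] F [  2.9 -12.8  -5.4] M [-2.7  -0.51  0.11] 84.6 0.339
```

Clearly left. Now rocking to the right about the other roller.

Scaled: -0.45 cm / 80 = -0.0056, -0.36 cm / 80 = -0.0045, 10.5 degrees / 60 = 0.175.

Request:
carry_out --series '[0.0333,0,0,0,-0.0013,0.0008,-0.6,0.0667,0,0,0,-0.0025,0.0015,-0.6,0.1,0,0,0,-0.0035,0.0023,-0.6,0.1333,0,0,0,-0.0045,0.003,-0.6,0.175,0,0,0,-0.0056,0.0041,-0.6]'

```text
clock: 18.95
position: [566.3, 63.7, 47.4]
tool_rot: [-0.001, -0.0, 1.0, 0.003]
contact_force: [8.0, 0.5, -34.5]
gripper_width: 0.338
grip_force: 86.1
```

```bash
python3 st.py
```

```text
18.95 [566.35  63.66  47.42] tilt deg [0.35 0.14 0.02] F [  8.    0.5 -34.5] M [-0.3  -1.49  0.01] 86.1 0.338
```

Scaled: -0.35 cm / 80 = -0.0044, -0.3 cm / 80 = -0.0038, 10.5 degrees / 60 = 0.175.

Request:
carry_out --series '[0.0333,0,0,0,-0.001,0.0006,-0.6,0.0667,0,0,0,-0.002,0.0013,-0.6,0.1,0,0,0,-0.003,0.0019,-0.6,0.1333,0,0,0,-0.0038,0.0025,-0.6,0.175,0,0,0,-0.0044,0.0031,-0.6]'

```text
clock: 19.45
position: [566.4, 62.8, 50.6]
tool_rot: [-0.001, 0.001, 0.995, 0.096]
contact_force: [6.7, 8.7, -26.9]
gripper_width: 0.34
grip_force: 86.8
```

```bash
python3 st.py
```

```text
19.45 [566.37  62.81  50.56] tilt deg [11.03  0.15 -0.09] F [  6.7   8.7 -26.9] M [ 0.56 -1.39 -0.2 ] 86.8 0.34
```

Clearly right (11°) and rising on the left side. Rocking left again with an upward pull.

Scaled: 0.4 cm / 80 = 0.005, 0.3 cm / 80 = 0.0038, -11 degrees / 60 = -0.1833.

Request:
carry_out --series '[-0.05,0,0,0,0.0013,0.0008,-0.6,-0.1,0,0,0,0.0025,0.0015,-0.6,-0.15,0,0,0,0.0038,0.0023,-0.6,-0.1833,0,0,0,0.005,0.003,-0.6,-0.1833,0,0,0,0.005,0.003,-0.6]'

```text
clock: 19.95
position: [566.5, 64.0, 54.2]
tool_rot: [-0.001, -0.002, 1.0, -0.004]
contact_force: [2.8, -5.0, -16.3]
gripper_width: 0.339
grip_force: 89.9
```

```bash
python3 st.py
```

```text
19.95 [566.54  64.    54.24] tilt deg [-0.44  0.1   0.23] F [  2.8  -5.  -16.3] M [-1.04 -0.8  -0.05] 89.9 0.339
```

Scaled: 0.4 cm / 80 = 0.005, 0.3 cm / 80 = 0.0038, -10 degrees / 60 = -0.1667.

Request:
carry_out --series '[-0.05,0,0,0,0.0013,0.0008,-0.6,-0.1,0,0,0,0.0025,0.0015,-0.6,-0.1333,0,0,0,0.0038,0.0023,-0.6,-0.1667,0,0,0,0.005,0.003,-0.6,-0.1667,0,0,0,0.005,0.003,-0.6]'

```text
clock: 20.45
position: [566.6, 64.1, 57.8]
tool_rot: [-0.002, -0.003, 0.996, -0.094]
contact_force: [3.3, -15.4, -10.6]
gripper_width: 0.337
grip_force: 90.6
```

```bash
python3 st.py
```

```text
20.45 [566.61  64.1   57.83] tilt deg [-10.78   0.19   0.38] F [  3.3 -15.4 -10.6] M [-3.04 -0.64  0.08] 90.6 0.337
```

Scaled: -0.4 cm / 80 = -0.005, -0.3 cm / 80 = -0.0038, 11 degrees / 60 = 0.1833.

Request:
carry_out --series '[0.05,0,0,0,-0.0013,0.0008,-0.6,0.1,0,0,0,-0.0025,0.0015,-0.6,0.15,0,0,0,-0.0038,0.0023,-0.6,0.1833,0,0,0,-0.005,0.0031,-0.6,0.1833,0,0,0,-0.005,0.0031,-0.6]'

```text
clock: 20.95
position: [567.0, 63.5, 62.3]
tool_rot: [-0.0, 0.001, 1.0, 0.007]
contact_force: [-1.0, -0.7, 4.7]
gripper_width: 0.337
grip_force: 93.3
```

Scaled: -0.4 cm / 80 = -0.005, -0.3 cm / 80 = -0.0038, 9 degrees / 60 = 0.15.

Request:
carry_out --series '[0.05,0,0,0,-0.0013,0.0008,-0.6,0.1,0,0,0,-0.0025,0.0015,-0.6,0.1333,0,0,0,-0.0038,0.0023,-0.6,0.15,0,0,0,-0.005,0.0031,-0.6,0.15,0,0,0,-0.005,0.0031,-0.6]'

```text
clock: 21.45
position: [566.7, 62.8, 64.7]
tool_rot: [-0.001, 0.001, 0.996, 0.087]
contact_force: [0.3, 5.2, 2.8]
gripper_width: 0.336
grip_force: 92.6
```

```bash
python3 st.py
```

```text
21.45 [566.69  62.81  64.68] tilt deg [10.02  0.07 -0.13] F [0.3 5.2 2.8] M [ 1.2  -0.39 -0.06] 92.6 0.336
```

Past the ridges. Coming upright, then lifting straight up.

Scaled: 0.32 cm / 80 = 0.004, 0.06 cm / 80 = 0.0008, -9.8 degrees / 60 = -0.1633.

Request:
carry_out --series '[-0.0333,0,0,0,0.0008,0.0006,-0.6,-0.0667,0,0,0,0.0015,0.0013,-0.6,-0.1,0,0,0,0.0024,0.0019,-0.6,-0.1333,0,0,0,0.0033,0.0025,-0.6,-0.1633,0,0,0,0.004,0.0025,-0.6]'

```text
clock: 21.95
position: [566.7, 64.6, 65.8]
tool_rot: [-0.0, -0.001, 1.0, -0.001]
contact_force: [0.6, -0.2, -3.5]
gripper_width: 0.335
grip_force: 92.1
```

```bash
python3 st.py
```

```text
21.95 [566.68  64.58  65.84] tilt deg [-0.13  0.03  0.08] F [ 0.6 -0.2 -3.5] M [ 0.07 -0.19 -0.01] 92.1 0.335
```

Scaled: 0.6 cm / 80 = 0.0075, 0.4 cm / 80 = 0.005.

Request:
carry_out --series '[0,0,0,0,0,0,-0.6,0,0,0,0,0,0.0025,-0.6,0,0,0,0,0,0.005,-0.6,0,0,0,0,0,0.0075,-0.6,0,0,0,0,0,0.0075,-0.6]'

```text
clock: 22.45
position: [566.7, 63.2, 73.0]
tool_rot: [-0.0, 0.0, 1.0, 0.0]
contact_force: [0.2, -0.7, -4.3]
gripper_width: 0.334
grip_force: 92.0
```

```bash
python3 st.py
```

```text
22.45 [566.69  63.17  73.01] tilt deg [ 0.    0.04 -0.04] F [ 0.2 -0.7 -4.3] M [-0.05 -0.13  0.01] 92.0 0.334
```

Free now: only the stake's weight (4.3 N) is left on the wrist. Lifting to about 1 cm clear.

Scaled: 2.4 cm / 80 = 0.03, 1.8 cm / 80 = 0.0225.

Request:
carry_out --series '[0,0,0,0,0,0.0075,-0.6,0,0,0,0,0,0.015,-0.6,0,0,0,0,0,0.0225,-0.6,0,0,0,0,0,0.03,-0.6,0,0,0,0,0,0.03,-0.6]'

```text
clock: 22.95
position: [567.6, 63.5, 98.0]
tool_rot: [0.001, -0.0, 1.0, -0.0]
contact_force: [-0.6, 0.3, -4.2]
gripper_width: 0.341
grip_force: 92.1
```

Request:
carry_out --series '[0,0,0,0,0,0,-0.6,0,0,0,0,0,0,-0.6,0,0,0,0,0,0,-0.6]'

```text
clock: 23.25
position: [566.7, 63.6, 96.5]
tool_rot: [-0.0, -0.0, 1.0, 0.0]
contact_force: [-1.1, 0.8, -4.2]
gripper_width: 0.339
grip_force: 92.1
```

```bash
python3 st.py
python3 - <<'E'
from cell import bot
from h import *
c=bot.capture("side")
cv2.imwrite("pics/end.png",cv2.resize(c["img"][165:240,260:340,::-1],None,fx=8,fy=8,interpolation=3))
print(proj(c,[[566.5,63,60],[566.5,63,70],[558.5,52,70],[558.5,74,70],[574.5,52,70]]).round(1))
E
```

```text
23.25 [566.69  63.55  96.5 ] tilt deg [0.   0.05 0.  ] F [-1.1  0.8 -4.2] M [ 0.    0.02 -0.04] 92.1 0.339
[[304.9 207.3]
 [304.8 204.9]
 [304.2 208.3]
 [300.5 203.6]
 [309.  206.3]]
```

View pics/end.png

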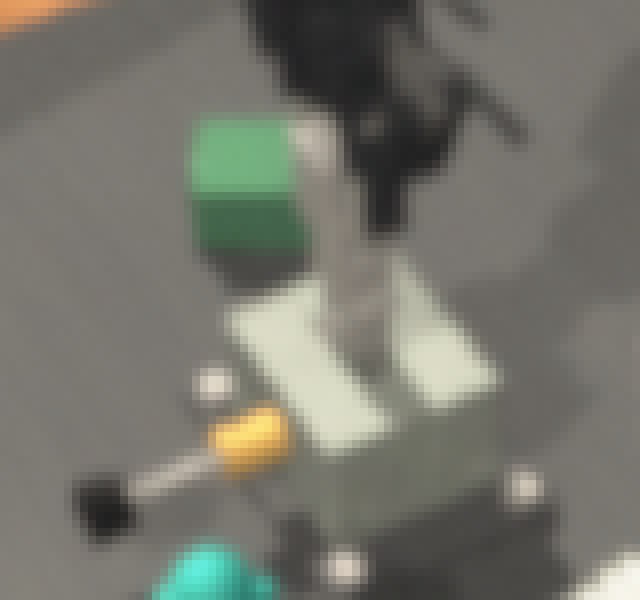

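The stake is upright above the pocket, its foot corner at about crop (357,350), matching the predicted foot height of 70 mm. The knob is still out and the bystanders haven't moved. Raising 1.5 mm for margin, settling, and handing in.

Scaled: 0.15 cm / 80 = 0.0019.

Request:
carry_out --series '[0,0,0,0,0,0.0019,-0.6,0,0,0,0,0,0.0019,-0.6,0,0,0,0,0,0.0019,-0.6,0,0,0,0,0,0.0019,-0.6,0,0,0,0,0,0.0019,-0.6]'

```text
clock: 23.8
position: [567.0, 63.5, 98.3]
tool_rot: [-0.0, -0.0, 1.0, 0.0]
contact_force: [-0.8, -0.0, -4.1]
gripper_width: 0.336
grip_force: 92.1
```

```bash
python3 st.py; python3 -c "
from cell import bot
print(bot.finish_job())"
```

```text
23.8 [567.03  63.51  98.3 ] tilt deg [0. 0. 0.] F [-0.8 -0.  -4.1] M [-0.09 -0.03 -0.01] 92.1 0.336
the job is handed in; nothing more can be done
None
```

The job is handed in at 23.8 s (no verdict came back): the stop knob is drawn out to its stop, and the stake was rocked free (left first, then right) and is held upright and still, its foot about 1 cm above the pocket.

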